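# Tighten and lock the castle nut of the board-vise stand

## Robot

A 7-joint arm with a two-finger parallel gripper is mounted at the origin on a cart in front of the work surface, level with it; the furniture and walls round the work are solid. World frame = base frame: x ahead of the robot, y to its left, z up, the work surface at z = 0. Lengths are in m, angles in rad, forces in N, time in s.
With the tool pointing down it reaches from about 0.4 to 0.875 m from the base axis. Payload 19.3 kg.
Tool frame: the origin (TCP) lies on the front face of the gripper's body, between the roots of the fingers; the fingertips stand 73 mm ahead of it and the grasp point (between the pads) lies 54 mm ahead of it; z points along the fingers, y is the line along which they close (so a half turn about z gives the same grasp; the last joint's range is limited). The gripper opens to 85 mm and grips with 20 to 120 N. Pads are 22 mm wide; open, the fingers measure 114 mm over their backs; the gripper's body (76 mm by 85 mm) begins 54 mm behind the grasp point. The pads swing forward as they close: fully open they stand 13 mm farther back than shut.
Start: joints at [1.103, 0.521, -0.036, 1.599, 0.021, 1.021, -0.113], TCP at [0.242, -0.576, 0.304] pointing down, gripper open.
Joint ranges: [-2.91, 2.91], [-0.3, 2.13], [-1.5, 1.42], [0.17, 2.43], [-1.26, 4.41], [0.16, 1.93], [-2.52, 2.52]. Speed limits (rad/s): [1.89, 1.89, 2.39, 2.39, 3.01, 3.01, 3.01].

## Interface

Orientations are given as [roll, pitch, yaw] about the fixed x, y, z axes, in that order (R = Rz(yaw) Ry(pitch) Rx(roll)).
In Python, from bench import env gives the robot as it stands. The module is installed in compiled form; this text tells all that it offers.
- The arm moves only by the tool carry_out, never from a script. Its argument "commands" is a list of rows, each a list of 7 numbers: the shift along the world's x, y, z in m, then the turn, a rotation vector about the world's x, y, z in rad, then the closure in counts, from 0 (fully open) to 255 (shut). In form: [[x, y, z, ax, ay, az, gripper], ...]. A call has 1 to 5 rows; each row shifts and turns the commanded pose from where the row before left it; what a row does not reach is not made up. A row lasts 1/10 s, in which the tool goes at most 50 mm and 8.59 degrees, less where a joint would pass 70% of its speed; a pose out of reach is approached as far as the arm can. A call is refused whole if a number of a shift passes 0.05 or a number of a turn 0.15, either way. A call with a gripper value outside its range is refused whole. The fingers move at their own pace and stop on an object; the grip force is fixed at half the most. Time passes only in rows, so rows that do not move let the fingers close. It gives the time, the measured TCP pose, the force, the opening and the grip force at its end, in the units of the state.
- env.state(): the state, without advancing time (a new reading comes with each control period).
- env.snapshot(name): name is "scene" or "side" or "wrist"; returns (picture, depth): 384x512x3 uint8, red, green, blue; 384x512 float32, m along the optical axis (not along the pixel's ray), 0 where there is no reading.
- env.camera_model(name): a dict with "intrinsics" (3x3 intrinsics, pixels), "extrinsics" (4x4, takes a point from world to camera coordinates). Camera axes: x right, y down, z forward; pixel columns grow to the right and rows downward; lengths in m; the calibration is good to about 2 mm. A picture is of the moment at which its call begins: read the wrist's pose just before it. camera_model takes no time and is no camera call; for the wrist camera it gives the pose at the moment of the call.
- env.hand_in(): hands the job in; it is judged then, once.
The state is a dict: "t": time; "q": joint angles; "joint_velocities": joint speeds; "joint_torque": joint torques, N m; "tcp_pos": TCP position; "orientation": TCP orientation; "ft_force": force on the tool from outside, world axes, zero at the start; "ft_torque": the same for the moment, N m; "grip_width": finger opening in m; "grasp_force": force on a finger pad.
Only numpy, scipy, OpenCV 4.12 (cv2) and the standard library are available. Lean on these libraries where they do the work, as an engineer would, in place of code of your own. Each camera call takes 0.05 s, during which the arm holds its last target. There are 200 camera calls.

## Task

The castle nut on the swivel stand of the board vise has worked loose. Tighten it clockwise until its yellow mark reaches the yellow mark on the washer, then turn it on, only as far as the next slot that lines up with the locking bolt, and slide the bolt by its red tab fully home through that slot. Leave the things lying round the stand where they are.

Things in the scene. Friction and masses are not known exactly. Their poses are not given: they have to be found in the camera images.
- stand: Fixed swivel stand: grey base plate (100 mm in its x, 245 mm in y, 10 mm thick) and a blue arm (56 mm wide, top 20 mm above the desk) running to its +y, with a blue board vise on it from 88 mm out (top 50 mm above the desk). Origin on the desk on the stud's axis, z up. The locking bolt lies on the -y side of the stud and moves toward +y, to the stud, to lock.
- stud_top (a point): Centre of the top of the upright threaded stud: 20 mm diameter, 62 mm above the desk, 9 mm above the nut; a cross hole for the bolt at 47 mm. Axes as the stand's. A dark steel washer, 56 mm diameter, top 23 mm above the desk, lies under the nut and bears a radial yellow mark.
- nut_centre (a point): Steel hexagonal castle nut, 36 mm across flats, 41.6 mm across corners, from 23 to 53 mm above the desk. Six slots, 10 mm wide, 12 mm deep, cross the middle of the flats in its top. The point is on its axis 48 mm above the desk and turns with the nut: z up, y square to a pair of flats, x through two corners, with a yellow mark on the top and side of the -x corner.
- nut (a joint): Nut angle in rad, growing clockwise from above (tighter). Negative: loose. 0: snug, the two yellow marks meet. 0.45: the first slot past snug faces the bolt (it enters within about 0.1; the nut's y is then parallel to the stand's y); slots come every 1.047. Friction 0.11 N m loose, rising steadily to 0.19 at 0.45; it stays where left. Past 0.8 is overtightened.
- bolt_tab (a point): Upright red thumb tab of the captive locking bolt: 26 mm wide in its x, 9 mm thick in its y, from 52 to 87 mm above the desk, on a black foot (20 x 12 mm). The point is its middle, 68 mm above the desk; axes as the stand's. Drawn back, it is 150 mm from the stud's axis.
- bolt_guide (a point): Top centre of the fixed aluminium guide block (22 mm in x, 14 mm in y, top 57 mm above the desk, 73 mm from the stud's axis) through which the bolt runs: a 6 mm steel rod, 47 mm above the desk, whose tip is 88 mm ahead (+y) of the tab. Axes as the stand's.
- bolt (a joint): Travel of the locking bolt in m toward the stud: 0 drawn back, 0.056 fully home against its stop with the tip in the stud's cross hole. Friction about 1.5 N; it stays where it is left. A nut tooth in the way blocks it at about 0.043.
- screw_dish_c (a point): Bystander: round steel dish with tiny screws, 70 mm diameter, 13 mm high; point 6 mm above the desk at its middle.
- driver_blue_c (a point): Bystander: precision screwdriver with blue handle, lying, 166 mm long along its y, 11 mm thick; point at its middle.
- polyimide_tape_c (a point): Bystander: amber tape roll lying flat, 60 mm diameter, 12 mm high; point at its middle.
- suction_cup_c (a point): Bystander: dark suction cup with a wire ring, 44 mm diameter, 55 mm high; point on its axis 6 mm above the desk.

How it is judged:
On the way, in this order (a step that is already met when the one before it is completed fails the run):
1. the nut is snug: its yellow mark has reached the mark on the washer, with the bolt not yet in the nut (value of joint nut above -0.05 rad and value of joint bolt below 0.046 m).
2. the nut is turned on until the next slot is in line with the bolt, with the bolt not yet in the nut (value of joint nut between 0.33 and 0.57 rad and value of joint bolt below 0.046 m), for 0.1 s.
At the end, for the whole second after the job is handed in: The nut stands at the first slot past snug (joint 0.45 +- 0.12 rad), still, and the bolt is home through it (at least 52 of its 56 mm) (value of joint nut between 0.33 and 0.57 rad and value of joint bolt above 0.052 m and velocity of joint nut between -0.05 and 0.05 rad/s); the robot touches nothing.
It fails at once if the nut is turned far past the first slot (over 0.8 rad past snug) (value of joint nut above 0.8 rad).
It fails at once if the steel screw dish is moved more than 25 mm (distance of screw_dish_c from where it was at the start of the episode above 0.025 m).
It fails at once if the blue screwdriver is moved more than 25 mm (distance of driver_blue_c from where it was at the start of the episode above 0.025 m).
It fails at once if the amber tape roll is moved more than 25 mm (distance of polyimide_tape_c from where it was at the start of the episode above 0.025 m).
It fails at once if the suction cup is moved more than 25 mm (distance of suction_cup_c from where it was at the start of the episode above 0.025 m).
It also fails if it takes over 43 s, if anything falls off the work surface, if the arm or the gripper's body presses on something with over 40 N, if the wrist force passes 120 N, or if a joint passes its speed limit or range.

## Working session

There is one attempt and no reset: what is moved stays moved. The work goes in short steps, Python scripts to look and compute and a tool call to move; the robot and the scene stay as the last step left them, time stands still between calls to the robot, and variables do not carry over. Pictures are saved under pics/ and viewed, at most 10 in all, crops included, and the job is handed in when it is done.

Besides the shell and the picture viewer there is one more tool, called after "Request:" as name(argument=value, ...), one argument or row to a line, values as JSON. carry_out: Moves the arm, as the interface text tells. Its arguments: {"type":"object","properties":{"commands":{"type":"array"}},"required":["commands"]}

```bash
mkdir -p pics; cat > h.py <<'E'
from bench import env
import numpy as np, cv2
def snap(name,fn):
    m=env.camera_model(name); p,d=env.snapshot(name)
    cv2.imwrite('pics/'+fn+'.png',p[:,:,::-1]); np.savez('pics/'+fn+'.npz',p=p,d=d,K=m['intrinsics'],E=m['extrinsics']); return p,d
def load(fn): return np.load('pics/'+fn+'.npz')
def px(fn,u,v,z=None):
    f=load(fn);K=f['K'];E=f['E'];R=E[:3,:3];t=E[:3,3]
    ray=np.linalg.inv(K)@[u,v,1.]
    c=-R.T@t; w=R.T@ray
    s=(z-c[2])/w[2] if z is not None else f['d'][int(round(v)),int(round(u))]
    return c+s*w
E
python3 - <<'E'
from h import *
a,_=snap('scene','sc0'); b,_=snap('side','si0')
cv2.imwrite('pics/both.png',cv2.resize(np.vstack([a,b])[:,:,::-1],(400,600)) )
for n in('scene','side','wrist'):
    m=env.camera_model(n);E=m['extrinsics'];print(n,-E[:3,:3].T@E[:3,3],m['intrinsics'][0,0])
print(env.state())
E
```

```text
scene [-0.04414307  0.53016635  0.52703696] 434.99735731952865
side [ 0.50170851 -0.74107187  0.40828152] 386.11177965711335
wrist [ 0.31865217 -0.54247068  0.37332525] 295.7204981553761
{'t': 0.1, 'q': array([ 1.1027847 ,  0.52197136, -0.03632818,  1.59997804,  0.0211897 ,
        1.02109886, -0.11279132]), 'joint_velocities': array([ 7.47003453e-04, -2.78139625e-03,  1.48989270e-03, -2.51537702e-03,
       -1.56814874e-03,  1.87027755e-03, -8.25386042e-05]), 'joint_torque': array([ 2.40149755e-03, -9.28486633e+01,  1.98350631e+00, -3.70534444e+01,
        1.81380718e-02,  5.44918832e-03, -4.73172895e-05]), 'tcp_pos': array([ 0.2420067 , -0.57598098,  0.30336299]), 'orientation': array([-3.14052370e+00,  6.67291767e-05,  3.97805119e-01]), 'ft_force': array([-0.19657084, -0.37778665, -0.2872489 ]), 'ft_torque': array([-0.03019798,  0.00791602,  0.02361558]), 'grasp_force': 0.0, 'grip_width': 0.08543156945369323}
```

View pics/sc0.png

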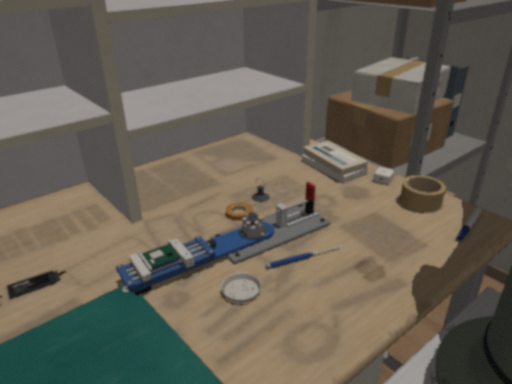

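View pics/si0.png

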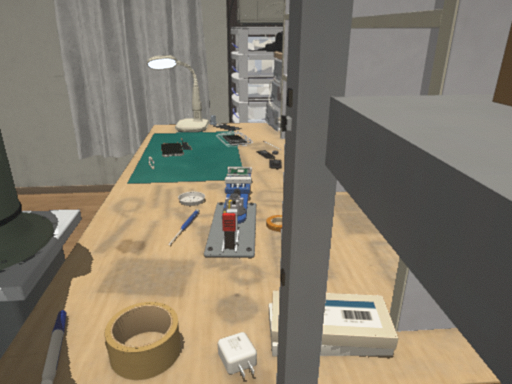

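The scene picture shows the nut at about (253,228), the red tab at (310,195), the guide at (288,212), the dish at (241,288) and the driver at (295,260). The side picture shows the stand running away along +y, with the tab at (230,225).

```bash
python3 - <<'E'
from h import *
f=load('sc0');p=f['p'].astype(int)
m=(p[:,:,0]>110)&(p[:,:,1]<50)&(p[:,:,2]<60)
for fn in('sc0','si0'):
    f=load(fn);p=f['p'].astype(int);m=(p[:,:,0]>1.0*90)&(p[:,:,1]<p[:,:,0]*.4)&(p[:,:,2]<p[:,:,0]*.45)
    n,l,s,c=cv2.connectedComponentsWithStats(m.astype('uint8'))
    for i in range(1,n):
        if s[i,4]>40: print(fn,s[i],c[i],px(fn,*c[i]))
for n,u,v in(('plate near corner',329,222),('plate left corner',232,261),('nut top',254,218),('guide',288,207),('cup',261,193),('tape',239,211),('dish',241,288),('vise',150,270)):
    print(n,px('sc0',u,v).round(4))
a=load('sc0')['p'][175:275,215:345,::-1]
b=load('si0')['p'][160:260,180:300,::-1]
cv2.imwrite('pics/c0.png',np.vstack([cv2.resize(a,(390,300),interpolation=2),cv2.resize(b,(390,300),interpolation=2)]))
E
```

```text
si0 [223 213  12  18  95] [229.4        218.30526316] [ 0.51628173 -0.08330839  0.0774194 ]
plate near corner [ 0.4628 -0.0869  0.0076]
plate left corner [0.4961 0.1499 0.0037]
nut top [0.5189 0.0757 0.0591]
guide [ 0.5167 -0.0148  0.0494]
cup [ 0.646  -0.0496  0.0147]
tape [ 0.6368  0.0244 -0.0013]
dish [4.283e-01 1.811e-01 2.000e-04]
vise [0.5241 0.3023 0.0462]
```

View pics/c0.png

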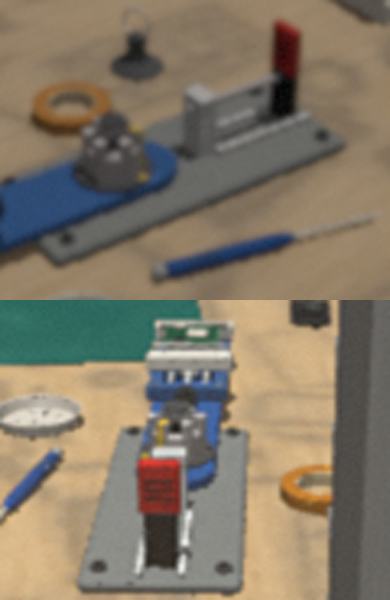

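The crops show the nut with its yellow mark facing the robot side, and the guide, tab, tape and cup all clear of the nut. Next I move over the stand for a wrist view.

Request:
carry_out(
  commands=[
    [0.01,0.05,0,0,0,0,0],
    [0.01,0.05,0,0,0,0,0],
    [0.01,0.05,0,0,0,0,0],
    [0.01,0.05,0,0,0,0,0],
    [0.01,0.05,0,0,0,0,0],
  ],
)

```text
t: 0.6
tcp_pos: [0.291, -0.329, 0.3037]
orientation: [-3.141, 0.0, 0.398]
ft_force: [1.8, 0.2, 0.6]
grip_width: 0.0855
grasp_force: 0.0
```

Request:
carry_out(
  commands=[
    [0.02,0.05,0,0,0,-0.08,0],
    [0.02,0.05,0,0,0,-0.08,0],
    [0.02,0.05,0,0,0,-0.08,0],
    [0.02,0.05,0,0,0,-0.08,0],
    [0.02,0.05,0,0,0,-0.08,0],
  ],
)

```text
t: 1.1
tcp_pos: [0.3836, -0.0987, 0.304]
orientation: [3.141, -0.0, -0.003]
ft_force: [1.2, -0.1, -0.1]
grip_width: 0.0853
grasp_force: 0.0
```

Request:
carry_out(
  commands=[
    [0.02,0.05,-0.01,0,0,0,0],
    [0.02,0.04,-0.01,0,0,0,0],
    [0,0.02,-0.01,0,0,0,0],
    [0,0,0,0,0,0,0],
    [0,0,0,0,0,0,0],
  ],
)

```text
t: 1.6
tcp_pos: [0.4214, 0.0048, 0.2746]
orientation: [3.141, 0.001, 0.001]
ft_force: [-0.1, -0.6, 0.4]
grip_width: 0.0856
grasp_force: 0.0
```

```bash
python3 - <<'E'
from h import *
s=env.state();print(s['t'],s['tcp_pos'],s['orientation'],s['q'])
a,_=snap('wrist','w0')
cv2.imwrite('pics/w0b.png',cv2.resize(a[:,:,::-1],(800,600),interpolation=2))
E
```

```text
1.6 [0.42139391 0.00481574 0.27456458] [3.14140777e+00 9.75098008e-04 1.38220610e-03] [ 0.12964669  0.25632615 -0.33135954  2.12452115  0.11771323  0.77859995
 -1.84511444]
```

View pics/w0b.png

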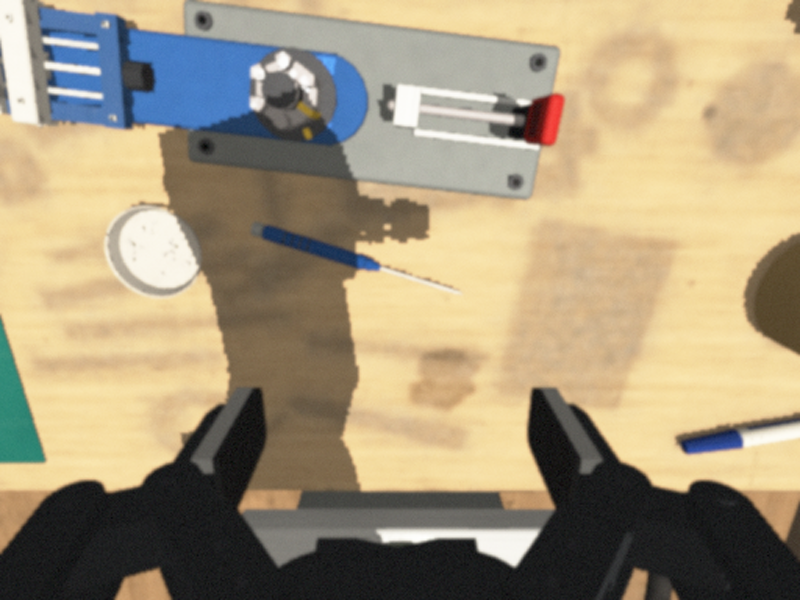

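Wrist view at 800 px: stud top at about (283,92), nut yellow mark at (308,112), washer mark at (307,133), red tab at (545,118), and plate screws at (203,20), (539,62), (516,182) and (205,147).

```bash
python3 - <<'E'
from h import *
k=.64
def P(u,v,z): return px('w0',u*k,v*k,z)
H=[P(*c,.01)[:2] for c in((203,20),(539,62),(516,182),(205,147))]
print(np.round(H,4)); 
for a,b in((1,0),(2,3)): d=H[b]-H[a];print('yaw',np.arctan2(-d[0],d[1]),np.linalg.norm(d))
d=H[0]-H[3];print('x yaw',np.arctan2(d[1],d[0]),np.linalg.norm(d));d=H[1]-H[2];print('x yaw',np.arctan2(d[1],d[0]),np.linalg.norm(d))
for n,u,v,z in(('stud',283,92,.062),('nutmark',310,113,.053),('wash',307,133,.023),('tab top',553,105,.087),('guide',407,105,.057),('plate r u',558,47,.01),('plate r d',528,198,.01)):
    print(n,P(u,v,z).round(4), px('w0',u*k,v*k).round(4))
a=load('w0')['p'][20:110,140:250,::-1]
cv2.imwrite('pics/w0c.png',cv2.resize(a,(733,600),interpolation=2))
E
```

```text
[[ 0.5744  0.1288]
 [ 0.5506 -0.087 ]
 [ 0.4744 -0.0786]
 [ 0.4976  0.1378]]
yaw -0.10974184263982771 0.21710568628705912
yaw -0.10713311361057419 0.21758270572102856
x yaw -0.11646906191271779 0.07731399243093999
x yaw -0.11031289489729602 0.07674464183302644
stud [0.5282 0.0696 0.062 ] [0.5282 0.0696 0.0617]
nutmark [0.5176 0.0566 0.053 ] [0.5176 0.0566 0.053 ]
wash [0.5067 0.0645 0.023 ] [0.5067 0.0643 0.0244]
tab top [ 0.5201 -0.0748  0.087 ] [ 0.52   -0.0745  0.088 ]
guide [ 5.218e-01 -2.000e-04  5.700e-02] [ 5.218e-01 -2.000e-04  5.740e-02]
plate r u [ 0.5594 -0.0984  0.01  ] [ 5.610e-01 -1.015e-01  1.000e-04]
plate r d [ 0.4632 -0.0881  0.01  ] [ 0.4629 -0.0888  0.0075]
```

View pics/w0c.png

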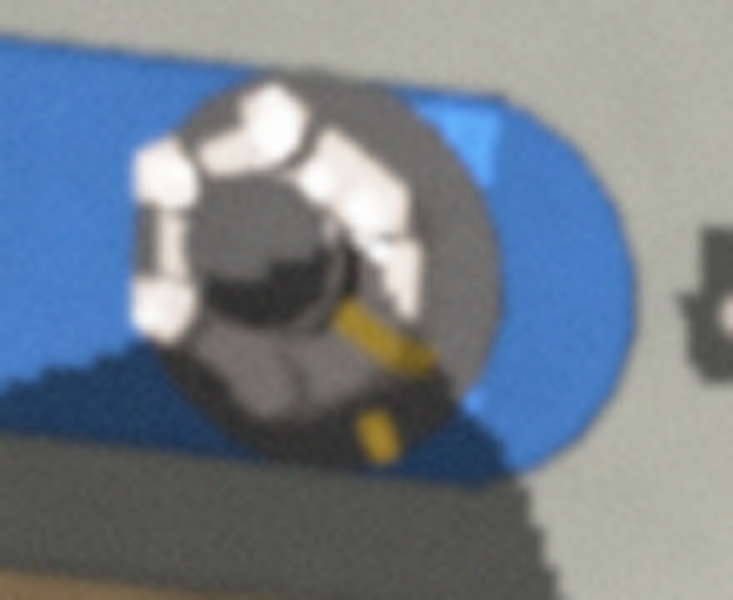

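Stud axis is at about (0.530, 0.0717) and stand yaw is -0.11. The nut mark sits at -2.09 rad and its target is -3.25, so the nut needs about 1.16 rad clockwise. I'll grasp at yaw 1.047, which ends at -0.11.

Request:
carry_out(
  commands=[
    [0.02,0.013,0,0,0,0.15,0],
    [0.02,0.013,0,0,0,0.15,0],
    [0.02,0.013,0,0,0,0.15,0],
    [0.02,0.013,-0.01,0,0,0.15,0],
    [0.02,0.013,-0.01,0,0,0.15,0],
  ],
)

```text
t: 2.15
tcp_pos: [0.5228, 0.0689, 0.2551]
orientation: [3.14, -0.001, 0.754]
ft_force: [0.9, -0.3, 0.2]
grip_width: 0.0854
grasp_force: 0.0
```

Request:
carry_out(
  commands=[
    [0.0086,0.002,-0.02,0,0,0.15,0],
    [0,0,-0.03,0,0,0.146,0],
    [0,0,-0.03,0,0,0,0],
    [0,0,0,0,0,0,0],
    [0,0,0,0,0,0,0],
  ],
)

```text
t: 2.65
tcp_pos: [0.5305, 0.0711, 0.1755]
orientation: [3.142, 0.0, 1.045]
ft_force: [1.4, 0.5, 0.8]
grip_width: 0.0851
grasp_force: 0.0
```

```bash
python3 - <<'E'
from h import *
s=env.state();print(s['t'],s['tcp_pos'],s['orientation'],s['q'])
a,_=snap('wrist','w1')
f=load('w1');c=f['E'][:3,:3]@[.530,.0717,.062]+f['E'][:3,3];uv=f['K']@c;uv=uv[:2]/uv[2];print(uv)
b=np.ascontiguousarray(a[:,:,::-1]);cv2.drawMarker(b,tuple(int(round(x)) for x in uv),(255,0,255),0,6)
cv2.imwrite('pics/w1b.png',cv2.resize(b,(800,600),interpolation=2))
E
```

```text
2.65 [0.53048184 0.07113242 0.17553507] [3.14156133e+00 4.26558548e-04 1.04478099e+00] [ 0.10958255  0.59854794 -0.48386483  1.92476411  0.41093299  0.71672906
 -1.14354746]
[254.14995528 218.79001226]
```

View pics/w1b.png

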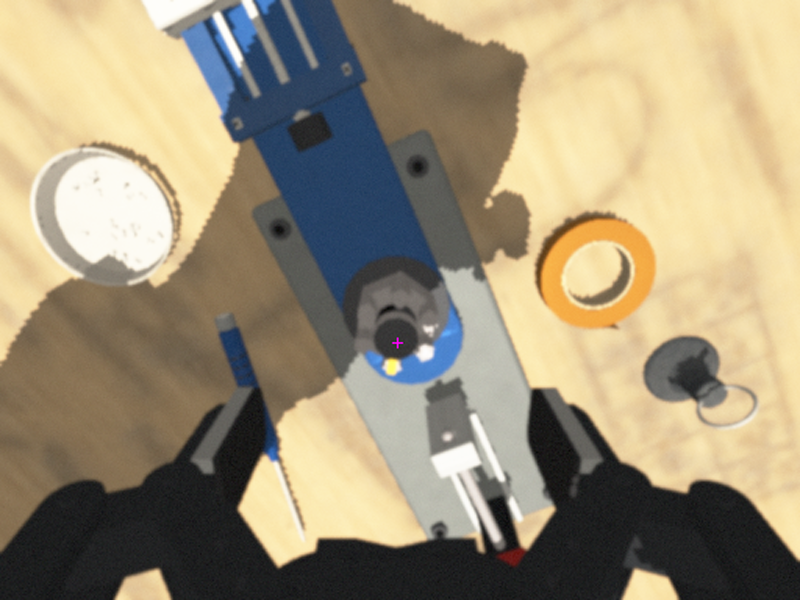

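The predicted axis falls on the stud top at about (397,340), and the flats stand square to the fingers. The yellow mark is at (392,367). Descend and grip.

Request:
carry_out(
  commands=[
    [0,0.001,-0.03,0,0,0,0],
    [0,0,-0.03,0,0,0,0],
    [0,0,-0.0155,0,0,0,0],
    [0,0,0,0,0,0,0],
    [0,0,0,0,0,0,100],
  ],
)

```text
t: 3.2
tcp_pos: [0.5308, 0.0731, 0.1005]
orientation: [3.141, -0.001, 1.046]
ft_force: [0.3, 0.3, 0.6]
grip_width: 0.0733
grasp_force: 0.0
```

Request:
carry_out(
  commands=[
    [0,0,0,0,0,0,200],
    [0,0,0,0,0,0,255],
    [0,0,0,0,0,0,255],
    [0,0,0,0,0,0,255],
    [0,0,0,0,0,0,255],
  ],
)

```text
t: 3.7
tcp_pos: [0.531, 0.0728, 0.1006]
orientation: [3.14, -0.001, 1.046]
ft_force: [-2.0, -2.8, 15.8]
grip_width: 0.0358
grasp_force: 58.2
```

Request:
carry_out(
  commands=[
    [0,0,0.0005,0,0,-0.08,255],
    [0,0,0,0,0,-0.08,255],
    [0,0,0,0,0,-0.08,255],
    [0,0,0,0,0,-0.08,255],
    [0,0,0,0,0,-0.08,255],
  ],
)

```text
t: 4.2
tcp_pos: [0.5314, 0.0724, 0.1007]
orientation: [3.14, -0.002, 0.643]
ft_force: [4.7, -4.9, 3.5]
grip_width: 0.0361
grasp_force: 60.5
```

Request:
carry_out(
  commands=[
    [0,0,0,0,0,-0.08,255],
    [0,0,0,0,0,-0.08,255],
    [0,0,0,0,0,-0.08,255],
    [0,0,0,0,0,-0.08,255],
    [0,0,0,0,0,-0.08,255],
  ],
)

```text
t: 4.7
tcp_pos: [0.5316, 0.072, 0.1007]
orientation: [3.14, -0.003, 0.242]
ft_force: [6.8, -7.1, 2.0]
grip_width: 0.0363
grasp_force: 60.3
```

Request:
carry_out(
  commands=[
    [0,0,0,0,0,-0.08,255],
    [0,0,0,0,0,-0.08,255],
    [0,0,0,0,0,-0.08,255],
    [0,0,0,0,0,-0.08,255],
    [0,0,0,0,0,-0.035,255],
  ],
)

```text
t: 5.2
tcp_pos: [0.5316, 0.0715, 0.1007]
orientation: [3.141, -0.003, -0.113]
ft_force: [6.7, -10.5, 3.6]
grip_width: 0.0359
grasp_force: 60.4
```

Request:
carry_out(
  commands=[
    [0,0,0,0,0,0,255],
    [0,0,0,0,0,0,255],
    [0,0,0,0,0,0,255],
  ],
)

```text
t: 5.5
tcp_pos: [0.5316, 0.0715, 0.1007]
orientation: [3.141, -0.003, -0.11]
ft_force: [5.9, -10.4, 2.4]
grip_width: 0.0359
grasp_force: 61.7
```

Request:
carry_out(
  commands=[
    [0,0,0,0,0,0,0],
    [0,0,0,0,0,0,0],
    [0,0,0,0,0,0,0],
    [0,0,0,0,0,0,0],
    [0,0,0,0,0,0,0],
  ],
)

```text
t: 6.0
tcp_pos: [0.5302, 0.0731, 0.0998]
orientation: [-3.141, 0.0, -0.108]
ft_force: [0.7, -0.8, -0.2]
grip_width: 0.0852
grasp_force: 0.0
```

Request:
carry_out(
  commands=[
    [0,0,0.03,0,0,0,0],
    [0,0,0.04,0,0,0,0],
    [-0.03,-0.02,0.04,0,0,0,0],
    [-0.03,-0.02,0.04,0,0,0,255],
    [0,0,0,0,0,0,255],
  ],
)

```text
t: 6.5
tcp_pos: [0.4733, 0.0338, 0.248]
orientation: [-3.142, -0.005, -0.111]
ft_force: [0.2, -0.5, -0.8]
grip_width: 0.0593
grasp_force: 0.0
```

Request:
carry_out(
  commands=[
    [0,-0.02,0,0,0,0,255],
    [0,0,0,0,0,0,255],
    [0,0,0,0,0,0,255],
  ],
)

```text
t: 6.8
tcp_pos: [0.4747, 0.016, 0.2437]
orientation: [-3.141, 0.0, -0.109]
ft_force: [-0.1, 0.6, 0.7]
grip_width: 0.0121
grasp_force: 0.0
```

```bash
python3 - <<'E'
from h import *
s=env.state();print(s['t'],s['tcp_pos'],s['orientation'])
a,_=snap('wrist','w2')
cv2.imwrite('pics/w2b.png',cv2.resize(a[:,:,::-1],(800,600),interpolation=2))
E
```

```text
6.8 [0.47466933 0.01598822 0.2436814 ] [-3.14143893e+00  3.72361989e-04 -1.08855933e-01]
```

View pics/w2b.png

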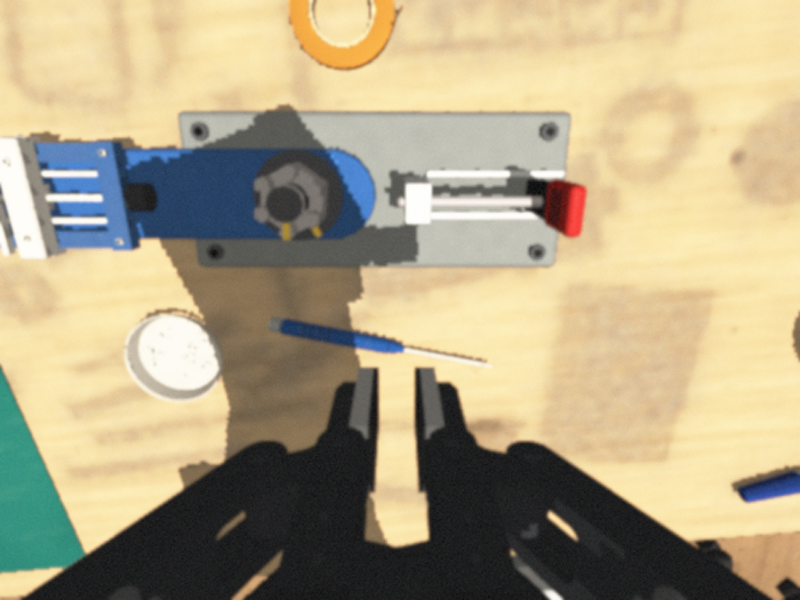

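The nut mark at (287,232) now points straight along the stand's -x from the stud at (288,203), so the slot faces the bolt. The washer mark is at (317,232) and the tab at (568,207). Next I go behind the tab with the fingers shut.

Request:
carry_out(
  commands=[
    [0.012,-0.045,0,0,0,0,255],
    [0.012,-0.045,0,0,0,0,255],
    [0.012,-0.041,0,0,0,0,255],
    [0,0,-0.04,0,0,0,255],
    [0,0,-0.04,0,0,0,255],
  ],
)

```text
t: 7.35
tcp_pos: [0.5113, -0.1158, 0.1631]
orientation: [-3.141, -0.002, -0.11]
ft_force: [1.5, 1.0, -1.3]
grip_width: 0.0002
grasp_force: 0.0
```

Request:
carry_out(
  commands=[
    [0,0,-0.029,0,0,0,255],
    [0,0,0,0,0,0,255],
    [0.0011,0.01,0,0,0,0,255],
    [0,0,0,0,0,0,255],
  ],
)

```text
t: 7.75
tcp_pos: [0.5127, -0.1033, 0.1365]
orientation: [-3.141, -0.002, -0.107]
ft_force: [-0.6, 0.1, 0.5]
grip_width: -0.0001
grasp_force: 0.0
```

Request:
carry_out(
  commands=[
    [0.0011,0.01,0,0,0,0,255],
    [0.0011,0.01,0,0,0,0,255],
    [0.0011,0.01,0,0,0,0,255],
  ],
)

```text
t: 8.05
tcp_pos: [0.5154, -0.0742, 0.1358]
orientation: [-3.142, -0.001, -0.108]
ft_force: [0.9, -2.2, 1.3]
grip_width: 0.0001
grasp_force: 1.0
```

Request:
carry_out(
  commands=[
    [0.0009,0.008,0,0,0,0,255],
    [0.0009,0.008,0,0,0,0,255],
    [0.0007,0.006,0,0,0,0,255],
    [0,0,0,0,0,0,255],
  ],
)

```text
t: 8.45
tcp_pos: [0.5175, -0.0521, 0.135]
orientation: [-3.141, 0.0, -0.107]
ft_force: [0.9, 1.1, -0.5]
grip_width: -0.0004
grasp_force: 0.0
```

Request:
carry_out(
  commands=[
    [0.0006,0.005,0,0,0,0,255],
    [0.0004,0.004,0,0,0,0,255],
    [0,0,0,0,0,0,255],
  ],
)

```text
t: 8.75
tcp_pos: [0.5184, -0.0436, 0.135]
orientation: [-3.141, 0.0, -0.108]
ft_force: [0.4, 0.3, -0.4]
grip_width: 0.0002
grasp_force: 0.0
```

Request:
carry_out(
  commands=[
    [0.0004,0.004,0,0,0,0,255],
    [0,0.002,0,0,0,0,255],
  ],
)

```text
t: 8.95
tcp_pos: [0.5188, -0.0396, 0.1351]
orientation: [3.14, 0.0, -0.11]
ft_force: [0.2, -20.1, 1.5]
grip_width: 0.0
grasp_force: 9.7
```

Request:
carry_out(
  commands=[
    [0.0002,0.002,0,0,0,0,255],
    [0,0,0,0,0,0,255],
  ],
)

```text
t: 9.15
tcp_pos: [0.5188, -0.0394, 0.1351]
orientation: [3.138, 0.0, -0.112]
ft_force: [-1.3, -23.6, 3.2]
grip_width: -0.0001
grasp_force: 11.6
```

```bash
python3 - <<'E'
from h import *
s=env.state();print(s['t'],s['tcp_pos'],s['ft_force'])
a,_=snap('wrist','w3')
cv2.imwrite('pics/w3b.png',cv2.resize(a[:,:,::-1],(800,600),interpolation=2))
E
```

```text
9.15 [ 0.51878716 -0.03942002  0.13513993] [ -1.27861781 -23.63347386   3.21553288]
```

View pics/w3b.png

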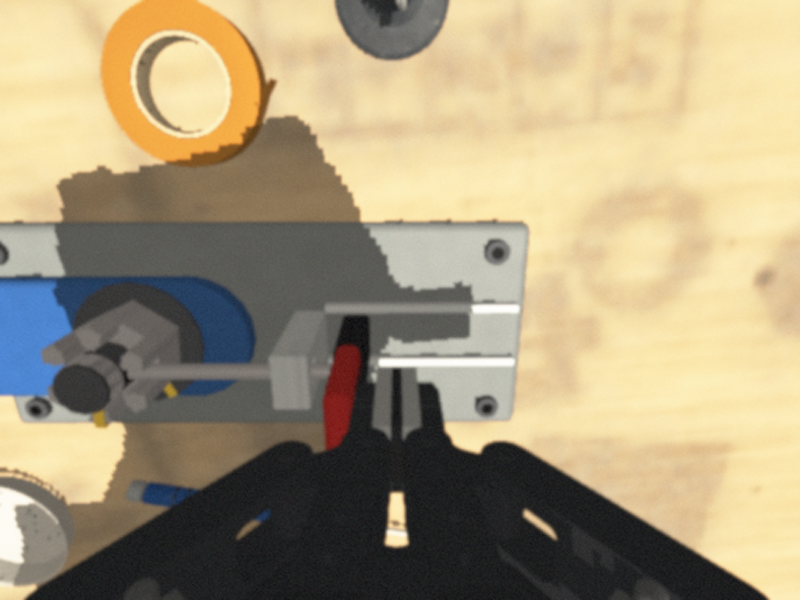

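The rod at (150-270,370) runs through the slot to the stud. The firm stop (about 24 N) came where full travel was expected, well past the 0.043 m at which a tooth would block it. I'll back off.

Request:
carry_out(
  commands=[
    [-0.0011,-0.01,0,0,0,0,255],
    [-0.0022,-0.02,0,0,0,0,255],
    [0,0,0.04,0,0,0,255],
    [0,0,0.04,0,0,0,255],
    [0,0,0,0,0,0,255],
  ],
)

```text
t: 9.7
tcp_pos: [0.5175, -0.0663, 0.2193]
orientation: [-3.141, -0.006, -0.109]
ft_force: [0.1, 0.8, -0.8]
grip_width: 0.0002
grasp_force: 0.0
```

```bash
python3 - <<'E'
from h import *
a,_=snap('wrist','w4');f=load('w4');p=f['p'].astype(int)
m=(p[:,:,0]>90)&(p[:,:,1]<p[:,:,0]*.35)&(p[:,:,2]<p[:,:,0]*.4)
v,u=np.nonzero(m);P=np.array([px('w4',x,y) for x,y in zip(u,v)]);top=P[P[:,2]>.083]
d=np.array([.110,.994]);r=(top[:,:2]-[.5305,.0715])@d
print(len(top),r.min(),r.max())
print(env.state()['ft_force'])
E
```

```text
329 -0.09769844148824713 -0.08953880138498732
[-1.33144407 -0.32592642 -1.60068203]
```

The tab centre is 93.6 mm from the axis, against 94 mm expected when home, so the bolt is home.

```bash
python3 -c "
from bench import env
print(env.hand_in())"
```

```text
the job is handed in; nothing more can be done
None
```

I tightened the nut past its mark to the first slot and pushed the bolt fully home (tab measured 93.6 mm from the stud's axis, 94 mm expected); the gripper is clear, and the job is handed in at about 10 s on the robot's clock, with no verdict returned.

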